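Swing a dough board home and bolt it

ROBOT

A 7-joint arm with a two-finger parallel gripper is mounted at the origin on the work surface. World frame = base frame: x ahead of the robot, y to its left, z up, the work surface at z = 0. Lengths are in mm, angles in rad, forces in N, time in s.
With the tool pointing down it reaches from about 400 to 900 mm from the base axis. Payload 5.6 kg.
Tool frame: the origin (TCP) lies midway between the tips of the shut fingers; the grasp point (between the pads) lies 19 mm behind it; z points along the fingers, y is the line along which they close (so a half turn about z gives the same grasp; the last joint's range is limited). The gripper opens to 92 mm and grips with 3 to 60 N. Pads are 20 mm wide; open, the fingers measure 128 mm over their backs; the gripper's body (75 mm by 189 mm) begins 69 mm behind the grasp point.
Start: joints at [-1.285, 0.468, -0.012, 1.603, 0.006, 1.071, -0.056], TCP at [209.931, 615.173, 214.592] pointing down, gripper open.
Joint ranges: [-2.53, 2.53], [-0.31, 2.02], [-1.57, 1.55], [0.28, 2.44], [-1.29, 4.43], [0.15, 1.84], [-2.92, 2.92]. Speed limits (rad/s): [2.57, 2.57, 3.14, 3.14, 3.14, 3.14, 3.14].

INTERFACE

Orientations are given as a rotation vector (axis times angle).
In Python, from cell import robot, grip, kin, viewer gives the robot as it stands. Calls block until the motion is done:
- robot.movep(position, orientation): joint-space move of the TCP to a pose.
- robot.servo_line(position, feed=150, rotation=None): straight line of the TCP; rotation=None keeps the orientation; feed is the mean speed in mm/s.
- robot.goto_joints(angles): joint-space move.
- grip(opening, newtons=None): opening from 0.0 (shut) to 1.0 (fully open); newtons is the grip in N (None keeps the last); returns when the fingers have stopped.
- robot.hold(seconds).
- kin.ik(position, orientation): joint angles nearest the present ones, or None.
- robot.observe(): the state.
- viewer.read_camera(name): name is "scene" or "top"; returns the picture (480x640x3 uint8, red, green, blue); there is no depth.
- viewer.camera_info(name): a dict with "camera_matrix" (3x3 intrinsics, pixels), "k1" (the pictures are not rectified: a ray, as slopes to the right and down, at radius r is drawn at 1 + k1 r^2 times it, then the intrinsics apply), "R" (3x3) and "t" (3): a world point X has camera coordinates R X + t. Camera axes: x right, y down, z forward; pixel columns grow to the right and rows downward; lengths in mm; the calibration is good to about 2 mm. A picture is of the moment at which its call begins. camera_info takes no time and is no camera call.
A pose or a line that the arm cannot do raises robot.IKError and nothing moves.
- robot.job_done(): hands the job in; it is judged then, once.
Trained networks look in the newest picture that a camera, given by its name, has taken for a name from the list of things; names that differ only in an ending like _2 or _b are one class to them, and where a whole thing is asked for, a point or a joint stands for the part that bears it (a point fixed in the world has none). Each returns a list of dicts, best first, with "confidence" (0 to 1); they miss things now and then, are a little off and sometimes report something else, mostly with a low value. They report only what shows in the picture. A call takes as long as a camera call.
- viewer.silhouettes(name, camera): "mask" (480x640 bool, what is visible of it).
- viewer.pinpoint(name, camera): "at" ([x, y, z] in mm, in the coordinates of the camera as it stood for that picture, good to about 4 mm: a listed point, or the origin of a listed thing).
The state is a dict: "t": time; "joints": joint angles; "joint_velocities": joint speeds; "joint_torque": joint torques, N m; "tcp_pos": TCP position; "tcp_rot": TCP orientation; "contact_force": force on the tool from outside, world axes, zero at the start; "wrist_torque": the same for the moment, N m; "grip_width": opening from 0.0 (shut) to 1.0 (fully open); "grip_force": force on a finger pad.
Only numpy, scipy, OpenCV 4.12 (cv2) and the standard library are available. Lean on these libraries where they do the work, as an engineer would, in place of code of your own. Each camera call takes 0.05 s, during which the arm holds its last target. There are 200 camera calls.

TASK

The wooden dough board is hooked over the steel pin by the hole in its one end; push near its free end to swing it round on the pin until it meets the rubber stop on the rail, and bed it there with a steady push of about 10 N for a second. Then, with the board lying against the stop, shoot the bolt with the red knob fully home in front of it so that the board cannot swing back. Work gently: never put more than 25 N on the board or the bolt, leave the board flat on the table and on its pin, and leave the bowl, the jar and the dumpling tray where they stand.

Things in the scene. Friction and masses are not known exactly. Their poses are not given: they have to be found in the camera images.
- dock: Docking station fixed to the table. Origin: axis of the upright steel pin (18 mm diameter, 38 mm tall) at table level. Its y axis runs along the aluminium rail towards the bolt, its x axis across the rail away from the robot side, z up. Rail: 34 mm high, face at x=+60, y=+40 to +240 mm. Two blue bolt brackets, 36 x 12 mm, 24 mm high, centred at x=-48.5, y=+264 and +356 mm.
- stop_line (a point): Point fixed to the dock (x=+40, y=+205, z=16 mm) where the rubber stop's face is when it stands out farthest. The stop, a black hard pad 40 mm long, z=5 to 27 mm, on a steel plunger through the rail, is set anew each time: its face lies 0 to 14 mm beyond this point along dock x. That setting is not reported: feel for it. It does not yield under 25 N.
- board: Loose wooden board 280 x 80 x 22 mm, 0.4 to 0.75 kg, flat on the table. Origin: axis of its 23 mm hole (2.5 mm play on the pin), underside, 40 mm from that end. Its y axis runs to the free end, 240 mm from the origin, x across to the edge that meets the stop. Home: yaw 0 to -0.09 rad from the dock's; starts swung towards the robot at +0.38 to +0.6. Slides easily: 1 to 3 N of drag.
- bolt_nose (a point): Centre of the end of the bolt's 12 mm steel rod, which runs along dock y at dock x=-48.5 mm, 13 mm above the table: at dock y=+256 mm drawn back, +201 mm home.
- board_push (a point): Point on the board's long edge on the robot side, 205 mm from the hole axis and 35 mm from the free end, mid thickness (board x=-40, y=+205, z=11 mm): where to push, along board +x.
- board_heel (a point): The facing point on the long edge that meets the stop (board x=+40, y=+205, z=11 mm); it touches the middle of the stop's rubber pad when the board is home.
- bolt_knob (a point): Centre of the top of the bolt's upright red round knob: 16 mm diameter, red from 35 to 65 mm above the table, on a 10 mm stem; moves with the bolt. When drawn back it stands at dock x=-48.5, y=+335 mm. Push or pull it along dock -y.
- bolt (a joint): Travel of the bolt in m: 0 drawn back, grows as the knob moves along dock -y, 0.055 fully home at a hard stop. Starts at 0 to 0.006. Slides with about 2.5 N of dry friction and stays where it is left. It clears the edge of a home board by 2.5 mm or more.
- bowl: Bystander: loose steel bowl, 110 mm across, 55 mm tall, beside the pin. Origin: centre of its underside.
- jar: Bystander: loose amber jar with a red cap, 50 mm across, 80 mm tall, on the robot side near the pin. Origin: centre of its underside.
- tray: Bystander: loose aluminium tray 130 x 170 x 20 mm with six green dumplings (up to 28 mm high), beyond the bolt. Origin: centre of its underside.

How it is judged:
By the outcome, as a careful person would: the job done as asked, in the order asked, and still so for the second after the job is handed in, with the robot touching nothing.
It also fails if it takes over 64 s, if anything falls off the work surface, if the arm or the gripper's body presses on something with over 40 N, if the wrist force passes 120 N, or if a joint passes its speed limit or range.

## Working session

There is one attempt and no reset: what is moved stays moved. The work goes in short steps, each a Python script; the robot and the scene stay as the last script left them, time stands still between calls to the robot, and variables do not carry over. Pictures are saved under pics/ and viewed, at most 10 in all, crops included, and the job is handed in when it is done.

```bash
mkdir -p pics; ls; cat > h.py <<'E'
import numpy as np, cv2
from cell import robot, grip, kin, viewer
def world(name,cam):
    i=viewer.camera_info(cam);R=np.array(i["R"]);t=np.array(i["t"])
    return [(round(d["confidence"],2),np.round(R.T@(np.array(d["at"])-t),1)) for d in viewer.pinpoint(name,cam)[:2]]
def snap(cam,fn):
    im=viewer.read_camera(cam); cv2.imwrite("pics/"+fn,im[:,:,::-1]); return im
E
python3 - <<'E'
from h import *
print(robot.observe())
for c in("top","scene"):
    snap(c,c+"0.png")
    i=viewer.camera_info(c);print(c,i)
    for n in("dock","stop_line","board","bolt_nose","board_push","board_heel","bolt_knob","bowl","jar","tray"):
        print(n,world(n,c))
E
```

```text
pics
{'t': 0.0, 'joints': array([-1.28499733,  0.46839901, -0.01163851,  1.60361058,  0.00599851,
        1.07140784, -0.056279  ]), 'joint_velocities': array([-0.0008354 , -0.00121316,  0.00211579,  0.00153924,  0.00131799,
        0.00053491, -0.00114408]), 'joint_torque': array([-8.33524282e-04, -5.20577109e+01, -1.27764232e-02, -2.43748677e+01,
       -5.66755235e-02,  1.74466870e-02,  1.56278988e-04]), 'tcp_pos': array([209.74564916, 614.61050855, 213.63160281]), 'tcp_rot': array([-5.14140594e-01, -3.09904558e+00,  2.79615489e-03]), 'contact_force': array([-0.15683429, -0.49493879, -0.71425107]), 'wrist_torque': array([ 0.01919187, -0.00159676, -0.00684829]), 'grip_force': 0.0, 'grip_width': 1.0018769494767537}
top {'camera_matrix': array([[606.13761993,   0.        , 321.84095294],
       [  0.        , 606.13761993, 244.59896324],
       [  0.        ,   0.        ,   1.        ]]), 'k1': 0.03163372156232178, 'R': array([[ 0.00266705, -0.99998331, -0.00512592],
       [-0.98679478, -0.00180163, -0.16196549],
       [ 0.16195355,  0.0054902 , -0.98678311]]), 't': array([  59.43
[... 893 characters left out ...]
4.62266944, -352.77363698, 1555.20353206])}
dock [(0.87, array([ 599.7, -110.4,   -2.2]))]
stop_line [(0.88, array([665.2,  88.4,  14.9]))]
board [(0.91, array([ 602.3, -106.1,    3.1])), (0.68, array([478.6,  62.2,  10.5]))]
bolt_nose [(0.65, array([705.6, 410.9,  -3.1])), (0.5, array([584. , 146.6,  14.2]))]
board_push [(0.81, array([427.5,   6.2,  10.4])), (0.47, array([7.073e+02, 4.120e+02, 3.000e-01]))]
board_heel [(0.84, array([482. ,  63.2,   8.7]))]
bolt_knob [(0.48, array([591.6, 225.4,  67.1]))]
bowl [(0.97, array([ 634.7, -262.4,   -3.2]))]
jar [(0.94, array([ 459.6, -208.8,   -1.2])), (0.34, array([592. , 225.1,  68.8]))]
tray [(0.73, array([ 7.054e+02,  4.137e+02, -4.000e-01]))]
```

View pics/top0.png

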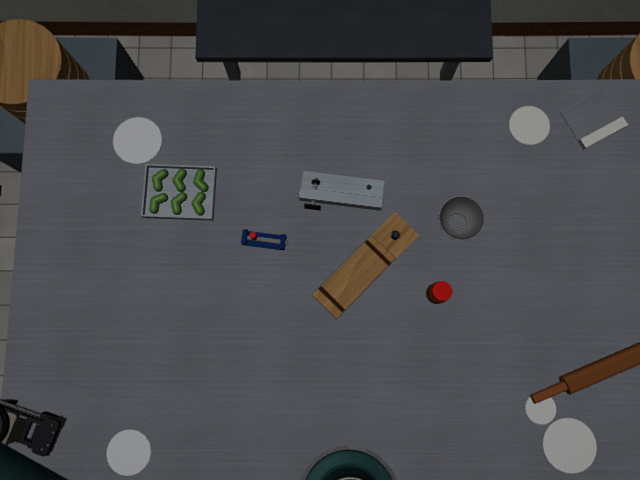

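View pics/scene0.png

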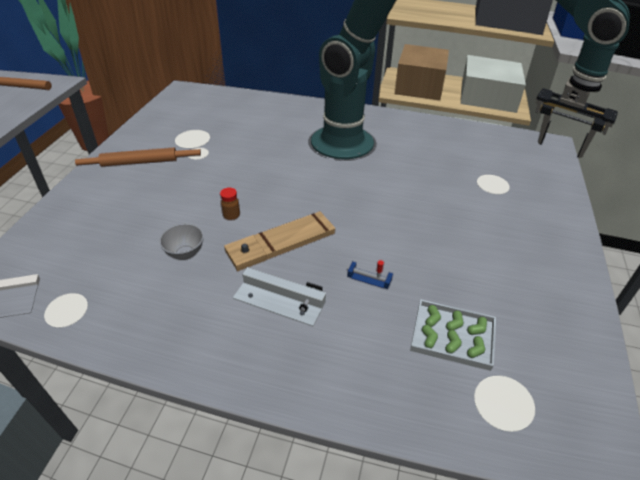

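```bash
cat >> h.py <<'E'
from scipy.spatial.transform import Rotation as Rn
O=np.array([600.,-111.,0]); PSI=-0.128
def rz(a): return Rn.from_euler('z',a).as_matrix()
def d2w(x,y,z): return O+rz(PSI)@np.array([x,y,z],float)
SG=-1
def ori(th):   # tool x along SG * board x, z down
    x=SG*rz(PSI+th)[:,0]; z=np.array([0,0,-1.]); return Rn.from_matrix(np.c_[x,np.cross(z,x),z]).as_rotvec()
def pose(th,gap=0,z=8): return O+rz(PSI+th)@np.array([-50-gap,205,0])+[0,0,z]
def F(): return np.array(robot.observe()["contact_force"])
E
python3 - <<'E'
from h import *
th=0.785-PSI
grip(0.0,20)
for z in (120,): robot.movep(pose(th,14,z),ori(th))
s=robot.observe();print(s["t"],s["tcp_pos"],s["joints"],pose(th,14,120))
robot.servo_line(pose(th,14,8),150)
s=robot.observe();print(s["t"],s["tcp_pos"],pose(th,14,8)); f0=F(); np.save("f0.npy",f0);print(f0)
g=14
while g>-6:
    g-=2; robot.servo_line(pose(th,g),60); f=F()-f0; s=robot.observe()
    print(g,round(s["t"],2),f.round(2),round(f@rz(PSI+th)[:,0],2))
    if f@rz(PSI+th)[:,0]<-0.8: break
E
```

```text
4.8167 [410.22142656 -10.73481985 120.10917919] [-0.36975661  0.20918998  0.35070483  2.26186917 -0.11307517  0.68562174
  2.41810941] [409.82798865 -11.22221641 120.        ]
5.7167 [410.27938459 -11.2283686    8.40052586] [409.82798865 -11.22221641   8.        ]
[-0.6074333   0.85410867  0.5169034 ]
12 5.97 [ 0.21 -0.99 -0.9 ] -0.55
10 6.22 [ 0.7  -0.99 -0.75] -0.2
8 6.47 [-0.21  0.18  0.18] -0.02
6 6.72 [ 0.72 -0.13 -1.28] 0.42
4 6.97 [ 0.95 -0.13 -0.84] 0.58
2 7.22 [ 0.07 -1.25 -0.15] -0.84
```

```bash
cat >> h.py <<'E'
def favg(n=6):
    a=[]
    for _ in range(n): robot.hold(0.02); a.append(F())
    return np.mean(a,0)
E
python3 - <<'E'
from h import *
print(kin.ik(pose(0),ori(0)))
th=0.785-PSI
while th>0.12:
    th-=0.09; robot.servo_line(pose(th),80,ori(th)); u=rz(PSI+th)[:,0]
    f=favg(3); s=robot.observe()
    print(round(th,3),round(s["t"],2),f.round(1),round(f@u,2),(s["tcp_pos"]-pose(th)).round(1),s["joints"][6].round(2))
    if np.linalg.norm(f)>10: break
snap("top","top1.png")
for n in("board","board_push","board_heel","stop_line","bolt_knob"): print(n,world(n,"top"))
E
```

```text
[-0.6274019   0.69881136  0.53212383  1.91285039 -0.54753999  0.67765394
  1.68233966]
0.823 7.67 [ 0.2 -0.1 -0.2] 0.14 [-0.3 -0.2 -0. ] 2.45
0.733 8.11 [ 0.2 -0.3 -0.1] 0.01 [-0.5 -0.5 -0.1] 2.35
0.643 8.54 [-0.1  0.3  0.3] 0.06 [-0.5 -0.5 -0. ] 2.26
0.553 8.97 [-0.2  0.1 -0. ] -0.15 [-0.5 -0.5 -0.1] 2.17
0.463 9.41 [-0.3  0.  -0.1] -0.23 [-0.6 -0.5 -0.1] 2.08
0.373 9.84 [ 0.3 -0.2  0.1] 0.23 [-0.6 -0.4 -0.1] 2.0
0.283 10.28 [-0.4 -0.3 -0.2] -0.45 [-0.6 -0.4 -0.1] 1.91
0.193 10.71 [-0.3 -0.2  0.2] -0.27 [-0.7 -0.3 -0.1] 1.83
0.103 11.14 [-0.6 -0.1 -0.3] -0.63 [-0.7 -0.3 -0.1] 1.76
board [(0.92, array([ 602. , -114.8,    3.4]))]
board_push []
board_heel []
stop_line [(0.58, array([665.3,  88.6,  15.8]))]
bolt_knob [(0.54, array([596.4, 220.5,  63.5]))]
```

View pics/top1.png

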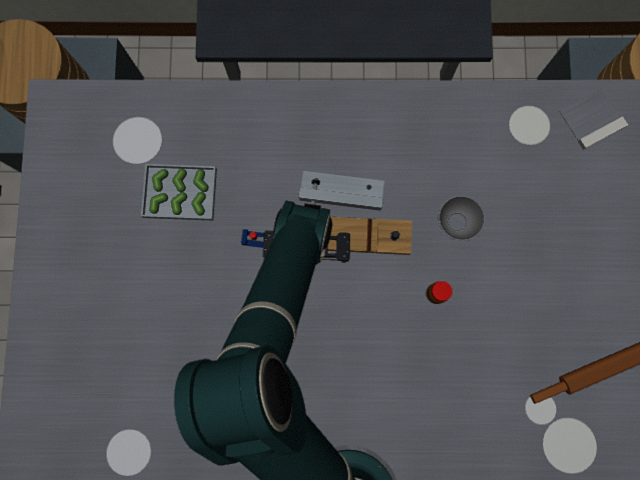

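```bash
python3 - <<'E'
from h import *
th=0.103; step=0.006
while th>-0.12:
    th-=step; robot.servo_line(pose(th),40,ori(th)); u=rz(PSI+th)[:,0]
    f=favg(2)@u
    if f<-1.8: f=favg(5)@u; step=0.002
    else: step=0.006 if th>0.03 else 0.003
    s=robot.observe()
    print(round(th,3),round(s["t"],2),round(f,2),(s["tcp_pos"]-pose(th)).round(1))
    if f<-5: break
np.save("th.npy",th)
E
```

```text
0.097 11.72 -0.41 [ 0.  0. -0.]
0.091 12.01 -1.25 [-0.2  0.  -0.1]
0.085 12.29 -0.64 [ 0.1  0.1 -0.1]
0.079 12.57 -0.49 [0.1 0.1 0. ]
0.073 12.86 -1.1 [0.2 0.1 0. ]
0.067 13.14 -0.71 [0.1 0.1 0. ]
0.061 13.43 -0.26 [0.2 0.  0. ]
0.055 13.71 -0.69 [ 0.1 -0.  -0. ]
0.049 13.99 -0.25 [ 0.1 -0.  -0. ]
0.043 14.28 -0.65 [ 0.1 -0.   0. ]
0.037 14.56 -0.77 [ 0.1 -0.  -0. ]
0.031 14.84 -0.92 [0.2 0.  0. ]
0.025 15.12 -0.17 [ 0.1  0.  -0. ]
0.022 15.41 -0.93 [-0. -0. -0.]
0.019 15.69 -1.11 [ 0. -0.  0.]
0.016 15.97 -0.33 [ 0.1 -0.  -0. ]
0.013 16.26 -0.95 [ 0.1 -0.  -0. ]
0.01 16.54 -1.08 [0.1 0.  0. ]
0.007 16.82 -1.06 [0.1 0.  0. ]
0.004 17.19 -2.47 [-0.4 -0.  -0.1]
0.002 17.56 -5.08 [-0.8  0.  -0.2]
```

```bash
python3 - <<'E'
from h import *
th=float(np.load("th.npy")); u=rz(PSI)[:,0]; g=0.0; p0=pose(th); o=ori(th); k=8.
hold=0
for i in range(18):
    f=-favg(5)@u; s=robot.observe(); print(round(s["t"],2),round(g,2),round(f,2),(s["tcp_pos"]-p0)@u)
    e=10-f
    if abs(e)<1.5:
        hold+=1
        if hold==1: robot.hold(1.2)
        elif hold>=3: break
        continue
    g+=np.clip(e/k,-.5,.5); robot.servo_line(p0+g*u,40)
snap("scene","scene1.png")
E
```

```text
17.64 0.0 5.0 -0.7650708171159004
17.98 0.5 5.77 -0.7196085133339954
18.31 1.0 7.21 -0.6979077323230038
18.64 1.35 7.8 -0.737308938676212
18.98 1.62 8.32 -0.6839282931821744
19.31 1.83 8.66 -0.7174687967383025
20.59 1.83 8.91 -0.733152314530696
20.68 1.83 9.0 -0.6888397116150431
```

```bash
python3 -c "
import cv2;i=cv2.imread('pics/scene1.png')[200:350,200:440];cv2.imwrite('pics/c1.png',cv2.resize(i,None,fx=3.3,fy=3.3,interpolation=2))"
```

```text
(no output)
```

View pics/c1.png

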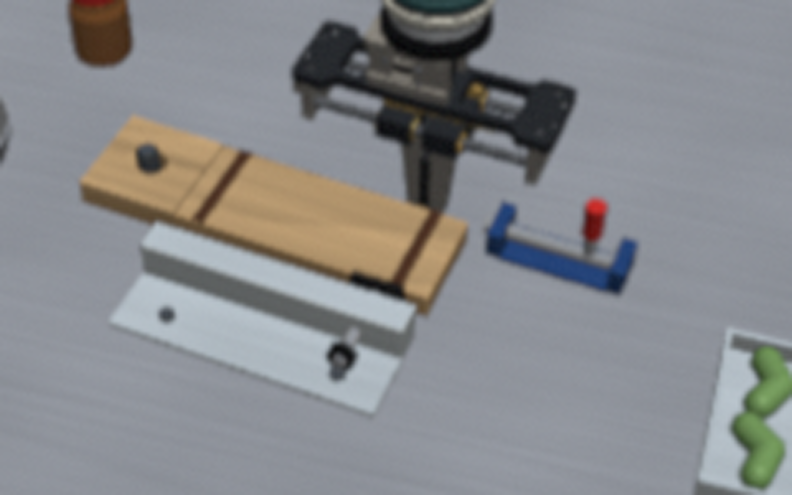

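```bash
python3 - <<'E'
from h import *
th=float(np.load("th.npy")); u=rz(PSI)[:,0]; p0=pose(th); o=ori(0)
robot.servo_line(p0+2.35*u,40)
for i in range(8): robot.hold(0.05); print(round(-favg(5)@u,2),end=' ')
robot.servo_line(p0-1.5*u,20); robot.servo_line(p0-35*u,100)
robot.servo_line(p0-35*u+[0,0,112],200)
robot.movep(d2w(-48.5,375,110),o)
snap("scene","scene2.png"); snap("top","top2.png")
for c in("scene","top"):
  for n in("bolt_knob","bolt_nose","board_push","board_heel"): print(c,n,world(n,c))
s=robot.observe();print(s["t"],s["tcp_pos"],s["joints"])
robot.servo_line(d2w(-48.5,375,44),150)
print(robot.observe()["t"], favg())
import cv2
i=cv2.imread('pics/scene2.png')[200:350,200:440];cv2.imwrite('pics/c2.png',cv2.resize(i,None,fx=3.3,fy=3.3,interpolation=2))
E
```

```text
9.46 9.53 9.73 9.98 9.8 9.51 9.49 9.92 scene bolt_knob [(0.8, array([587.5, 227.6,  68.1]))]
scene bolt_nose [(0.57, array([580.8, 146.9,  12. ]))]
scene board_push [(0.86, array([586. , 101.9,  10.9]))]
scene board_heel [(0.86, array([663.2,  86.8,  10.5]))]
top bolt_knob [(0.47, array([594.9, 221.7,  64. ]))]
top bolt_nose [(0.62, array([582.3, 144.1,  10.5]))]
top board_push [(0.74, array([588. ,  98. ,   5.6])), (0.44, array([ 466.9, -209. ,    0.6]))]
top board_heel [(0.56, array([664. ,  90.8,  11.5]))]
24.8083 [599.81541404 266.89124704 110.23182932] [-0.88609586  0.65000315  0.59626571  1.69615788 -0.43754438  0.93164436
  1.32365195]
25.4 [0.40308339 0.17183331 0.30018532]
```

View pics/c2.png

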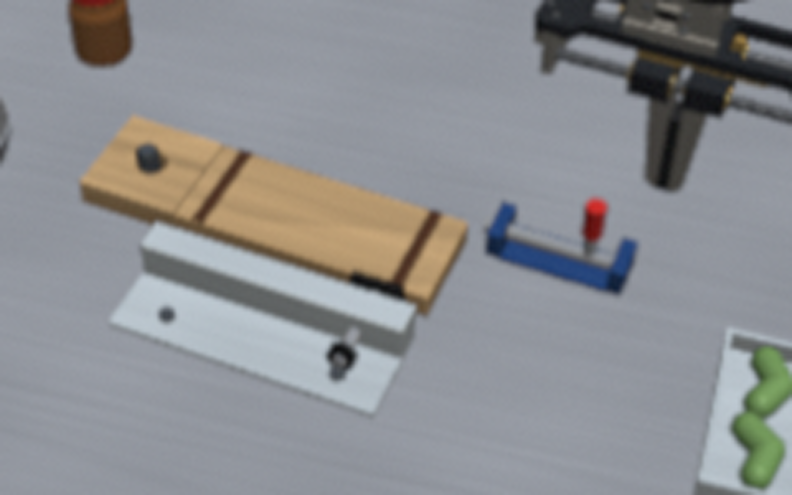

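```bash
python3 - <<'E'
from h import *
v=-rz(PSI)[:,1]; y=375; b=favg()@v; c=None
while y>270:
    st=3 if c is None else (5 if c-y<42 else 1)
    if c is None and y>364: st=4
    y-=st; robot.servo_line(d2w(-48.5,y,44),50); f=b-favg(2)@v   # reaction
    if f>1.2 or c and c-y>42: f=b-favg(4)@v
    if c is None and f>1.5: c=y
    s=robot.observe(); print(y,round(s["t"],2),round(f,2),((s["tcp_pos"]-d2w(-48.5,y,44))@v).round(2))
    if f>6 : break
np.save("y.npy",y)
E
```

```text
371 25.88 -0.69 0.22
367 26.17 -0.03 0.29
363 26.45 -0.12 0.28
360 26.73 -0.34 0.16
357 27.02 0.0 0.17
354 27.3 0.52 0.17
351 27.58 0.47 -0.04
348 27.93 1.48 -0.18
345 28.28 1.57 0.26
340 28.57 0.41 0.82
335 28.85 0.15 0.77
330 29.13 0.35 0.63
325 29.42 0.34 0.56
320 29.7 0.17 0.63
315 29.98 0.24 0.61
310 30.27 0.24 0.65
305 30.55 0.66 0.6
300 30.9 3.51 -0.43
299 31.25 5.15 -1.35
298 31.6 7.34 -2.29
```

```bash
python3 - <<'E'
from h import *
v=-rz(PSI)[:,1]; y=float(np.load("y.npy"))
robot.servo_line(d2w(-48.5,y-1.5,44),30); robot.hold(.3); print(favg(5)@v)
robot.servo_line(d2w(-48.5,y+4,44),30); robot.servo_line(d2w(-48.5,y+35,44),100)
robot.servo_line(d2w(-48.5,y+35,130),200)
robot.movep(d2w(-120,y+110,180),ori(0))
snap("scene","scene3.png"); snap("top","top3.png")
for c in("scene","top"):
  for n in("bolt_knob","bolt_nose","board_push","board_heel","board","bowl","jar","tray"): print(c,n,world(n,c)[:1])
print(d2w(-48.5,280,65),d2w(-48.5,201,13),robot.observe()["t"])
a=cv2.imread('pics/scene3.png')[200:350,200:440]; b=cv2.imread('pics/top3.png')[150:300,200:440]
cv2.imwrite('pics/c3.png',cv2.resize(np.vstack([a,b]),None,fx=2,fy=2,interpolation=2))
E
```

```text
-9.501721585256396
scene bolt_knob [(0.81, array([586.6, 177.5,  68. ]))]
scene bolt_nose [(0.76, array([574.1,  92.5,  10.9]))]
scene board_push [(0.75, array([586.4, 101.3,  11.5]))]
scene board_heel [(0.56, array([662.4,  88.3,  12.3]))]
scene board [(0.85, array([ 5.974e+02, -1.074e+02, -3.000e-01]))]
scene bowl [(0.65, array([ 636.9, -262.5,   -3.3]))]
scene jar [(0.75, array([ 461.1, -212.1,    1.5]))]
scene tray [(0.67, array([706.5, 410. ,  -5. ]))]
top bolt_knob [(0.55, array([590.6, 169.4,  63.9]))]
top bolt_nose [(0.73, array([576. ,  89.1,  12.3]))]
top board_push [(0.87, array([589.3,  95.9,   9.8]))]
top board_heel [(0.98, array([664.6,  86.9,  13.3]))]
top board [(0.87, array([ 603. , -112. ,    3.4]))]
top bowl [(0.77, array([ 636.6, -264.2,    1.7]))]
top jar [(0.94, array([ 467.2, -209.5,    2.4]))]
top tray [(0.64, array([708.6, 406.4,   1.9]))]
[587.63898288 172.90043194  65.        ] [577.55457277  94.54671682  13.        ] 35.0417
```

View pics/c3.png

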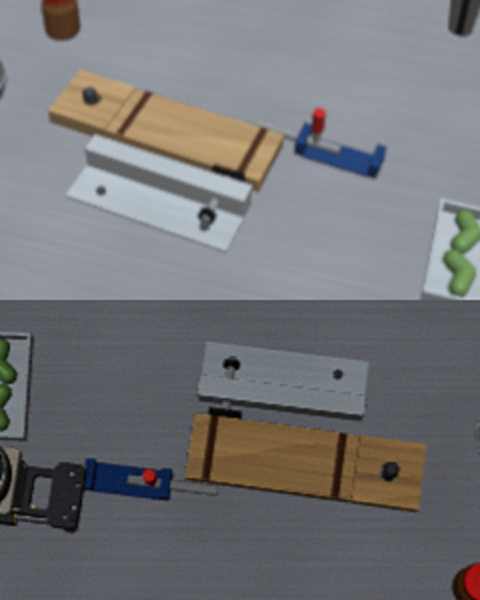

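The picture shows the board lying against the stop. The bolt rod is in front of its edge, with the knob at the near bracket (crop pixels ~(150,477)), and the bystanders have not moved.

```bash
python3 -c "
from h import *
print(robot.job_done())"
```

```text
the job is handed in; nothing more can be done
None
```

The board is bedded against the rubber stop (9–10 N, held over a second) and the bolt is shot home in front of it; I handed the job in at about 35 s with the bowl, jar and tray unmoved. The board started at about +0.9 rad, not the +0.38 to +0.6 listed.

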